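# Return the ammonite through the one-way gate of the specimen slide

## Task

The ammonite has been measured: take the specimen tray that holds the round, spiral ammonite, set it upright on the open loading apron of the returns slide, and push it along the slide through the orange sprung gate (not over it) until the gate can snap shut behind it. Leave the tray in the bay beyond the closed gate, upright, and let go of everything; leave the other specimen tray, with the tooth, where it is.

Things in the scene. Friction and masses are not known exactly. Their poses are not given: they have to be found in the camera images.
- ammonite_tray: Tray to move: rigid square off-white card block 50 x 50 mm, 22 mm high, grey foam top, with a light brown round ammonite (38 mm across, dark spiral) reaching 32 mm above the underside. 0.08 to 0.17 kg. Origin: centre of the underside, z up, x and y along its sides, within 21 deg of world x and y. Starts on the bench between robot and slide, in a row along y with the tooth tray and a jar.
- tooth_tray: Bystander: the same tray (50 x 50 x 22 mm) but holding a long curved tooth, pale root, dark tip, up to 32 mm high. Origin: centre of the underside. Row order varies: this, the ammonite tray and an amber jar (48 mm across, 60 mm high), centres at least 125 mm apart. A caliper and a bone lie elsewhere.
- slide: Fixed slide, open on top. Origin: on the bench, mid closed gate. x: way of travel (within 12 deg of world +y), z up. Floor plate 130 mm wide, top at z = 3 mm, x = -150 to 200 mm. Apron x < -47 mm, no walls; then green walls funnel from 130 mm apart to the bay: 84 mm wide inside, x = 0 to its end wall at 196 mm. Walls reach z = 33 mm; hinge post at x = 0, y = 47 mm to z = 59 mm.
- gate (a joint): Orange upright leaf, 4 mm thick, z = 11 to 53 mm, hinged (vertical axis) at slide x = 0, y = 41 mm, reaching 78 mm towards -y. Rad: 0 shut, opens towards slide +x only, to 1.5. A spring shuts it (0.02 N m shut, 0.07 open; 1 N at the tip) once nothing is within 78 mm of the hinge: push the tray's rear side 80 mm or more past the gate line. The tool may follow through; the leaf may lean on it.

How it is judged:
By the outcome, as a careful person would: the job done as asked, in the order asked, and still so for the second after the job is handed in, with the robot touching nothing.
It also fails if it takes over 48 s, if anything falls off the work surface, if the arm or the gripper's body presses on something with over 40 N, if the wrist force passes 120 N, or if a joint passes its speed limit or range.

## Robot

A 6-joint arm with a two-finger parallel gripper is mounted at the origin on the work surface. World frame = base frame: x ahead of the robot, y to its left, z up, the work surface at z = 0. Lengths are in m, angles in rad, forces in N, time in s.
With the tool pointing down it reaches from about 0.35 to 0.85 m from the base axis. Payload 8.1 kg.
Tool frame: the origin (TCP) lies on the centre line of the jaws, within the pads' length; the fingertips stand 22 mm ahead of it and the grasp point (between the pads) lies 3 mm ahead of it; z points along the fingers, y is the line along which they close (so a half turn about z gives the same grasp; the last joint's range is limited). The gripper opens to 93 mm and grips with 3 to 60 N. Pads are 15 mm wide; open, the fingers measure 128 mm over their backs; the gripper's body (75 mm by 188 mm) begins 65 mm behind the grasp point.
Start: joints at [-0.085, 0.13, 1.488, -0, 1.523, -0.085], TCP at [0.6, 0, 0.241] pointing down, gripper open.
Joint ranges: [-2.96, 2.96], [-0.89, 2.26], [0.02, 2.5], [-1.34, 4.48], [0, 2.73], [-2.66, 2.66]. Speed limits (rad/s): [2.39, 2.39, 2.79, 3.14, 3.14, 3.14].

## Interface

Orientations are given as a rotation vector (axis times angle).
In Python, from plant import robot gives the robot as it stands.
- The arm moves only by the tool nudge_tcp, called as name([rows], argument=value, ...), one row to a line, values as JSON. Schema: {"type":"object","properties":{"offsets":{"type":"array","items":{"type":"array","items":{"type":"number"},"minItems":5,"maxItems":5},"minItems":1,"maxItems":20},"force":{"type":"number"},"only":{"type":"string"},"quiet":{"type":"boolean"},"lines":{"type":"string"}},"required":["offsets"],"additionalProperties":false}. offsets is a list of rows, 1 to 20 of them, each of 5 numbers: the finger opening in m, then dx, dy, dz in shares of the most that a row can go, 1 being 50 mm, then a turn about the tool's z in fractions of the full range, 1 being 4 rad; each row shifts and turns the commanded pose from where the row before left it, along the tool's axes as they then stand; what a row does not reach is not made up. A row lasts 1/10 s, in which the tool goes at most 0.05 m and 0.15 rad, less where a joint would pass 70% of its speed; a pose out of reach is approached as far as the arm can. The fingers move at their own pace and stop on an object; force is the grip in N (left out, the last holds). Time passes only in rows, so rows that do not move let the fingers close. The tool returns the time, the measured TCP pose, the force, the opening and the grip force at its end. only (a regular expression) keeps the lines of the reply that match it, lines (a string "A,B") keeps lines A to B, and quiet returns only ok. Shift and turn numbers lie between -1 and 1, and a call with a number outside is refused. Input that does not fit is refused with a message, and nothing moves.
- robot.read_state(): the state, without advancing time (a new reading comes with each control period).
- robot.read_camera(name): name is "scene" or "side" or "wrist"; returns a dict with "image" (400x640x3 uint8, red, green, blue), "fx", "fy", "cx", "cy" (pixels), "dist" ([k1, k2, p1, p2, k3] as OpenCV has them; the pictures are not rectified), "R" (3x3) and "t" (3): a world point X has camera coordinates R X + t. Camera axes: x right, y down, z forward; pixel columns grow to the right and rows downward; lengths in m; the calibration is good to about 2 mm. A picture is of the moment at which its call begins. There is no depth.
- robot.close_job(): hands the job in; it is judged then, once.
The state is a dict: "t": time; "q": joint angles; "dq": joint speeds; "joint_torque": joint torques, N m; "tool_pos": TCP position; "orientation": TCP orientation; "force": force on the tool from outside, world axes, zero at the start; "wrist_torque": the same for the moment, N m; "opening": finger opening in m; "gripper_force": force on a finger pad.
Only numpy, scipy, OpenCV 4.12 (cv2) and the standard library are available. Lean on these libraries where they do the work, as an engineer would, in place of code of your own. Each camera call takes 0.05 s, during which the arm holds its last target. There are 200 camera calls.

## Working session

There is one attempt and no reset: what is moved stays moved. The work goes in short steps, Python scripts to look and compute and a tool call to move; the robot and the scene stay as the last step left them, time stands still between calls to the robot, and variables do not carry over. Pictures are saved under pics/ and viewed, at most 10 in all, crops included, and the job is handed in when it is done.

```bash
ls; mkdir -p pics
```

Create snap.py:
```python
import cv2,sys,pickle
from plant import robot
for a in sys.argv[1:]:
    n,f=a.split(':')
    c=robot.read_camera(n); pickle.dump(c,open(f'pics/{f}.pkl','wb'))
    cv2.imwrite(f'pics/{f}.png',c['image'][:,:,::-1])
    print(n,c['t'],c['fx'],c['dist'])
s=robot.read_state();print(s['t'],s['tool_pos'],s['orientation'],s['opening'])
```

```bash
python3 snap.py scene:s0 side:d0 wrist:w0
```

```text
pics
plant.py
scene [-0.28102263 -0.27745903  1.0129097 ] 366.10076386580704 [-0.06283085  0.          0.          0.          0.        ]
side [0.46895169 0.23324229 0.55104277] 423.33365150474015 [-0.0285122  0.         0.         0.         0.       ]
wrist [-0.59880394 -0.02865835  0.38886006] 282.70891308463933 [-0.02115024  0.          0.          0.          0.        ]
0.15 [5.99592914e-01 6.33782005e-05 2.39816248e-01] [-2.22066325e+00 -2.22067505e+00  1.46517021e-03] 0.09290255750476006
```

View pics/s0.png

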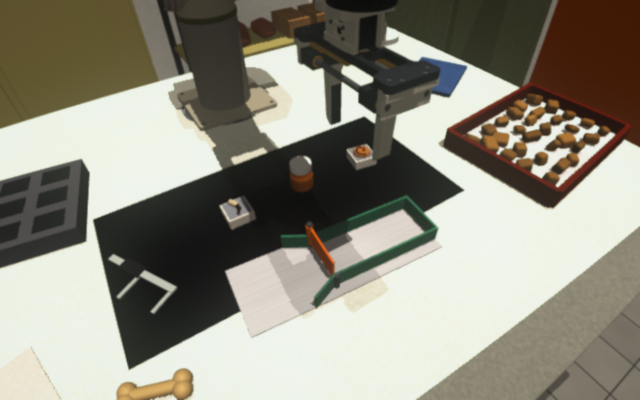

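View pics/d0.png

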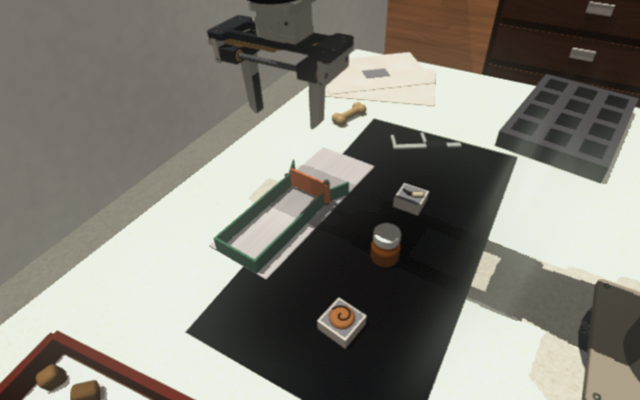

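The scene view shows the ammonite tray at (361,155), the jar at (301,172), the tooth tray at (237,211) and the gate at (320,250). In the side view they are at (342,321), (386,245), (411,198) and (310,184). The apron is at the left end of the slide in the scene view.

Create geo.py:
```python
import cv2,pickle,numpy as np
def load(f): return pickle.load(open(f'pics/{f}.pkl','rb'))
def K(c): return np.array([[c['fx'],0,c['cx']],[0,c['fy'],c['cy']],[0,0,1]])
def rays(c,p):
    u=cv2.undistortPoints(np.array(p,float).reshape(-1,1,2),K(c),np.array(c['dist'])).reshape(-1,2)
    d=np.c_[u,np.ones(len(u))]@np.array(c['R']); return -np.array(c['R']).T@np.array(c['t']),d
def plane(c,p,z):
    o,d=rays(c,p); return o+d*((z-o[2])/d[:,2])[:,None]
def tri(c1,p1,c2,p2):
    o1,D1=rays(c1,p1);o2,D2=rays(c2,p2);out=[]
    for a,b in zip(D1,D2):
        s=np.linalg.lstsq(np.c_[a,-b],o2-o1,rcond=None)[0]
        x,y=o1+a*s[0],o2+b*s[1]; out.append(np.r_[(x+y)/2,np.linalg.norm(x-y)])
    return np.array(out)
def proj(c,X):
    return cv2.projectPoints(np.array(X,float).reshape(-1,1,3),cv2.Rodrigues(np.array(c['R']))[0],np.array(c['t']),K(c),np.array(c['dist']))[0].reshape(-1,2)
```

Run:
```python
from geo import *
np.set_printoptions(precision=4,suppress=True)
s,d=load('s0'),load('d0')
S=[(361,150),(237,205),(301,160),(254,332),(226,271)]
D=[(342,315),(411,193),(387,232),(323,149),(373,166)]
print(tri(s,S,d,D))
for c,n in((s,'s0'),(d,'d0')):
    im=cv2.imread(f'pics/{n}.png');h=cv2.cvtColor(im,cv2.COLOR_BGR2HSV)
    for nm,lo,hi in(('green',(65,80,25),(95,255,200)),('orange',(3,180,90),(14,255,255))):
        m=cv2.inRange(h,lo,hi)
        for k in cv2.findContours(m,0,2)[0]:
            if cv2.contourArea(k)>60: print(n,nm,cv2.contourArea(k),cv2.approxPolyDP(k,2,True).reshape(-1,2).tolist())
a=cv2.resize(cv2.imread('pics/s0.png')[100:350,210:460],(600,600),interpolation=2)
cv2.imwrite('pics/crop_s0.png',a)
b=cv2.resize(cv2.imread('pics/d0.png')[130:350,200:440],(780,600)[:2],interpolation=2)
cv2.imwrite('pics/crop_d0.png',b)
```

```text
[[ 0.4244  0.1502  0.0301  0.0009]
 [ 0.4316 -0.1406  0.0292  0.0011]
 [ 0.4215  0.0045  0.0647  0.002 ]
 [ 0.6631 -0.2173  0.0039  0.0015]
 [ 0.5398 -0.2115  0.0043  0.0023]]
s0 green 275.5 [[280, 235], [283, 246], [306, 245], [304, 234]]
s0 green 851.0 [[436, 227], [407, 195], [352, 216], [343, 223], [347, 223], [349, 229], [402, 207], [406, 199], [433, 227], [415, 238], [339, 272], [435, 230]]
s0 orange 146.0 [[306, 226], [310, 243], [311, 233], [332, 264], [312, 227]]
s0 orange 65.5 [[312, 173], [294, 178], [305, 181]]
s0 orange 351.5 [[529, 83], [502, 100], [534, 84], [626, 124], [559, 189], [563, 189], [630, 125]]
```

View pics/w0.png

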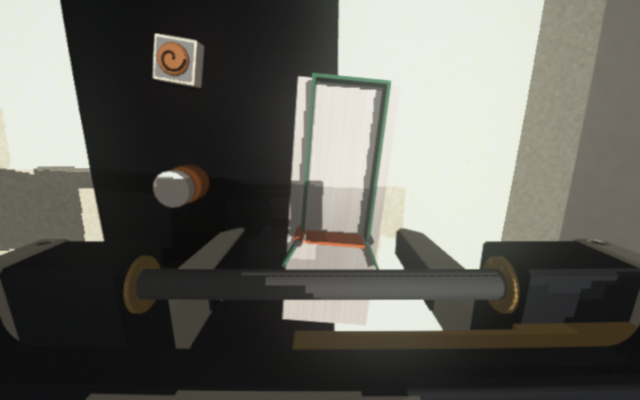

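The wrist view shows the tray at (173,58), the bay end-wall corners at (313,75) and (390,82), and the gate leaf from (300,235) to (367,243). The tool axes are x≈world y, y≈world x and z down, so the jaws already close across the slide.

Run:
```python
from geo import *
np.set_printoptions(precision=4,suppress=True)
s,d,w=load('s0'),load('d0'),load('w0')
print('cam',-np.array(w['R']).T@w['t'],np.array(w['R'])[2])
im=cv2.imread('pics/w0.png');h=cv2.cvtColor(im,cv2.COLOR_BGR2HSV)
g=cv2.inRange(h,(60,60,20),(95,255,220))
for k in cv2.findContours(g,0,1)[0]:
    if cv2.contourArea(k)>40: print('green',cv2.approxPolyDP(k,1.5,True).reshape(-1,2).tolist())
o=cv2.inRange(h,(3,150,90),(16,255,255))
for k in cv2.findContours(o,0,1)[0]:
    if cv2.contourArea(k)>40: print('orange',np.round(cv2.boxPoints(cv2.minAreaRect(k))).tolist())
# outer edges of long walls, lines at z=33mm
L,R=[],[]
for r in range(90,225,5):
    c=np.where(g[r,280:400])[0]+280
    if len(c)>3: L.append((c[0]-.5,r));R.append((c[-1]+.5,r))
T=[(c,np.where(g[60:110,c])[0][0]+60-.5) for c in range(318,386,4) if g[60:110,c].any()]
def fl(P): v=cv2.fitLine(P.astype(np.float32),cv2.DIST_HUBER,0,.01,.01).ravel(); return v
for nm,P in(('L',L),('R',R),('T',T)):
    X=plane(w,P,.033)[:,:2]; v=fl(X); print(nm,v,np.degrees(np.arctan2(v[1],v[0])),X[0],X[-1])
# end wall corners two views
print('endwall',tri(s,[(407,196),(436.5,228)],w,[(313,74),(390.5,81)]))
# tray mask
for c,n,(x,y) in((s,'s0',(361,155)),(d,'d0',(342,321)),(w,'w0',(175,60))):
    im=cv2.imread(f'pics/{n}.png');b=im.max(2)
    m=(b>70).astype(np.uint8)*255;z=np.zeros_like(m);z[y-32:y+32,x-32:x+32]=m[y-32:y+32,x-32:x+32]
    k=max(cv2.findContours(z,0,1)[0],key=cv2.contourArea)
    print(n,cv2.contourArea(k),cv2.approxPolyDP(k,2,True).reshape(-1,2).tolist())
```

```text
cam [0.5994 0.0657 0.3834] [-0.0016 -0.2405 -0.9706]
green [[295, 246], [292, 247], [286, 256], [282, 266]]
green [[312, 73], [313, 81], [305, 181], [315, 78], [329, 77], [384, 82], [388, 84], [374, 189], [389, 81]]
orange [[306.0, 242.0], [306.0, 239.0], [363.0, 245.0], [363.0, 247.0]]
orange [[177.0, 168.0], [188.0, 161.0], [206.0, 190.0], [195.0, 196.0]]
orange [[161.0, 59.0], [168.0, 52.0], [177.0, 61.0], [170.0, 68.0]]
orange [[153.0, 64.0], [165.0, 39.0], [192.0, 52.0], [179.0, 77.0]]
L [0.0934 0.9956 0.5841 0.0745] 84.64337 [0.5878 0.1145] [0.5797 0.0272]
R [0.088  0.9961 0.6743 0.0779] 84.94961 [0.6776 0.1146] [0.67   0.0272]
T [ 0.9944 -0.1053  0.6351  0.1287] -6.044774 [0.5954 0.1335] [0.6695 0.125 ]
endwall [[0.5904 0.1326 0.0334 0.0023]
 [0.679  0.1239 0.0325 0.0015]]
s0 1043.5 [[392, 123], [373, 123], [376, 126], [373, 149], [367, 144], [346, 149], [356, 169], [375, 164], [377, 157], [388, 153]]
d0 1433.0 [[338, 297], [317, 319], [317, 325], [321, 331], [345, 347], [364, 324], [366, 315]]
w0 2256.0 [[155, 33], [152, 77], [200, 86], [203, 46], [194, 39]]
```

The rows are not in the units I measure in: shifts go in shares of 50 mm and turns go in shares of 4 rad. I convert before sending: -0.044 m is -0.88, -0.043 m is -0.86.

nudge_tcp([
  [0.093, 0.3, -0.88, 0, 0],
  [0.093, 0.3, -0.88, 0, 0],
  [0.093, 0.3, -0.88, 0, 0],
  [0.093, 0.3, -0.86, 0, 0],
  [0.093, 0, 0, 0, 0],
  [0.093, 0, 0, 0, 0],
], force=20)

```text
t: 0.75
tool_pos: [0.4246, 0.0603, 0.2409]
orientation: [2.22, 2.222, 0.002]
force: [1.0, -0.5, -0.4]
opening: 0.0927
gripper_force: 0.0
```

```bash
python3 snap.py wrist:w1
```

```text
wrist [-0.42474789  0.02945434  0.40280697] 282.70891308463933 [-0.02115024  0.          0.          0.          0.        ]
0.8 [0.42546994 0.060019   0.24106486] [2.22009816e+00 2.22108746e+00 1.60105788e-03] 0.09270179642235059
```

View pics/w1.png

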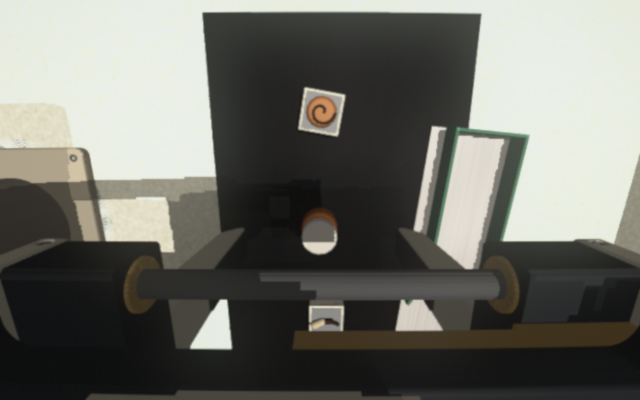

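The tray is at (322,111), seen almost from above, and the jar is at (319,230). I'll fit the tray's top square and check its height against w0.

Run:
```python
from geo import *
np.set_printoptions(precision=4,suppress=True)
d,w,w1=load('d0'),load('w0'),load('w1')
im=cv2.imread('pics/w1.png');m=(im.min(2)>60).astype(np.uint8)*255
z=np.zeros_like(m);z[75:150,285:360]=m[75:150,285:360]
k=max(cv2.findContours(z,0,1)[0],key=cv2.contourArea);h=cv2.convexHull(k)
print(cv2.approxPolyDP(h,3,True).reshape(-1,2).tolist())
for zz in(.022,.0):
    X=plane(w1,h.reshape(-1,2),zz)[:,:2]
    r=cv2.minAreaRect((X*1000).astype(np.float32)); print(zz,r)
q=cv2.approxPolyDP(h,3,True).reshape(-1,2)
# ammonite centre in both views by colour; tray top-left corner in both
c=[]
for n,(x,y) in(('w0',(175,60)),('w1',(322,111))):
    hs=cv2.cvtColor(cv2.imread(f'pics/{n}.png'),cv2.COLOR_BGR2HSV)
    o=cv2.inRange(hs,(3,90,60),(20,255,255))[y-30:y+30,x-30:x+30]
    pts=cv2.findNonZero(o).reshape(-1,2);cc,rr=cv2.minEnclosingCircle(pts);c.append((cc[0]+x-30,cc[1]+y-30));print(n,c[-1],rr)
print('ammonite',tri(w,[c[0]],w1,[c[1]]))
tl=q[np.argmin(q.sum(1))];bl=q[np.argmin(q[:,0]-q[:,1])]
print('TL/BL corner',tl,bl,tri(w,[(154.5,33),(152,77)],w1,[tl,bl]))
```

```text
[[304, 87], [345, 94], [337, 136], [297, 128]]
0.022 ((424.7713623046875, 151.21109008789062), (52.65903854370117, 52.92341232299805), 80.0007095336914)
0.0 ((424.8174743652344, 152.74208068847656), (55.85448455810547, 56.13493728637695), 80.00072479248047)
w0 (172.44736862182617, 58.394737243652344) 17.21814727783203
w1 (321.0, 111.20000076293945) 15.331113815307617
ammonite [[0.4245 0.1516 0.0245 0.0002]]
TL/BL corner [304  87] [297 128] [[0.404  0.1802 0.0198 0.0003]
 [0.3946 0.132  0.0196 0.0003]]
```

Scaled: 0.0455 m is 0.91, 0.045 m is 0.9, 0.0875 rad is 0.0219.

nudge_tcp([
  [0.093, 0.91, 0, 0, 0],
  [0.093, 0.91, 0, 0, 0],
  [0.093, 0, 0, 0.8, 0.0219],
  [0.093, 0, 0, 0.9, 0.0219],
  [0.093, 0, 0, 0.9, 0],
  [0.093, 0, 0, 0.8, 0],
  [0.093, 0, 0, 0.6, 0],
  [0.093, 0, 0, 0.28, 0],
  [0.093, 0, 0, 0, 0],
  [0.093, 0, 0, 0, 0],
], force=20)

```text
t: 1.8
tool_pos: [0.4258, 0.1507, 0.026]
orientation: [-2.407, -2.018, 0.002]
force: [0.1, -0.1, -1.0]
opening: 0.0929
gripper_force: 0.0
```

nudge_tcp([
  [0.03, 0, 0, 0, 0],
  [0.03, 0, 0, 0, 0],
  [0.03, 0, 0, 0, 0],
  [0.03, 0, 0, 0, 0],
  [0.03, 0, 0, 0, 0],
  [0.03, 0, 0, 0, 0],
], force=20)

```text
t: 2.4
tool_pos: [0.4251, 0.151, 0.0268]
orientation: [2.407, 2.019, 0.0]
force: [1.0, 0.6, 2.7]
opening: 0.0498
gripper_force: 20.1
```

Scaled: -0.04 m is -0.8, -0.033 m is -0.66, -0.08 rad is -0.02.

nudge_tcp([
  [0.03, 0, 0, -0.4, 0],
  [0.03, 0, 0, -0.8, 0],
  [0.03, 0, 0, -0.8, -0.02],
  [0.03, -0.66, 0.468, 0, 0],
  [0.03, -0.66, 0.468, 0, 0],
  [0.03, -0.66, 0.468, 0, 0],
  [0.03, -0.66, 0.468, 0, 0],
  [0.03, -0.66, 0.468, 0, 0],
  [0.03, -0.66, 0.468, 0, 0],
  [0.03, -0.66, 0.468, 0, 0],
  [0.03, -0.66, 0.468, 0, 0],
  [0.03, -0.66, 0.468, 0, 0],
  [0.03, 0, 0, 0, 0],
  [0.03, 0, 0, 0, 0],
  [0.03, 0, 0, 0, 0],
], force=20)

```text
t: 3.9
tool_pos: [0.6059, -0.1638, 0.1261]
orientation: [-2.323, -2.113, 0.001]
force: [0.1, -0.3, -1.3]
opening: 0.0499
gripper_force: 20.0
```

```bash
python3 snap.py wrist:w2 side:d2
```

```text
wrist [-0.61824063 -0.1039695   0.25296063] 282.70891308463933 [-0.02115024  0.          0.          0.          0.        ]
side [0.46895169 0.23324229 0.55104277] 423.33365150474015 [-0.0285122  0.         0.         0.         0.       ]
4.0 [ 0.60608665 -0.16342406  0.12663362] [-2.32282972e+00 -2.11453712e+00  6.69874412e-06] 0.04987983670824652
```

View pics/w2.png

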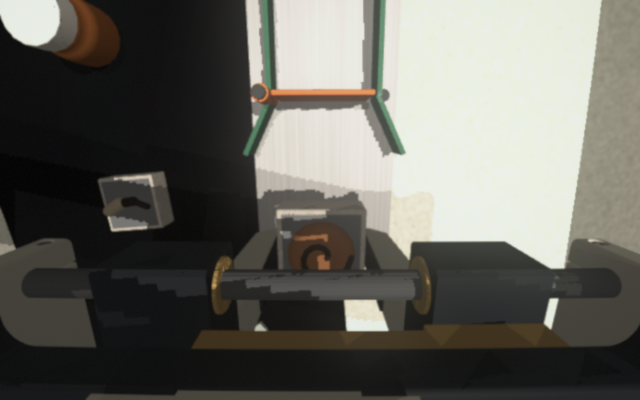

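View pics/d2.png

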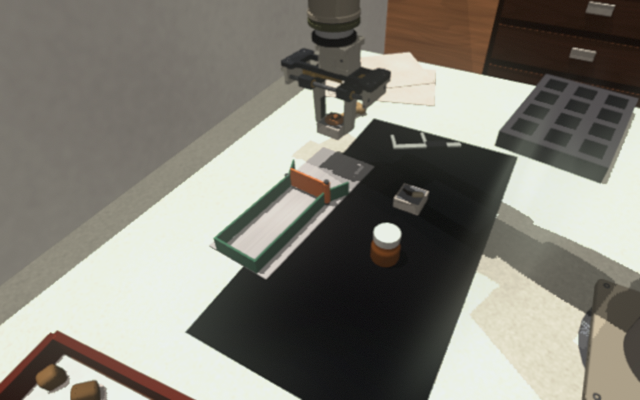

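The w2 view shows the tray held above the apron, with its rear hidden by the gripper. The gate leaf runs from (268,93) to (376,93) and the funnel mouth from (247,153) to (402,152). I'll check the slide axis from this closer view.

Run:
```python
from geo import *
np.set_printoptions(precision=4,suppress=True)
w,w0,s=load('w2'),load('w0'),load('s0')
im=cv2.imread('pics/w2.png');h=cv2.cvtColor(im,cv2.COLOR_BGR2HSV)
g=cv2.inRange(h,(60,60,20),(95,255,220))
L=[];R=[]
for r in range(2,80,4):
    a=np.where(g[r,240:300])[0]+240;b=np.where(g[r,360:410])[0]+360
    if len(a) and len(b): L.append((a[0]-.5,r));R.append((b[-1]+.5,r))
l,r=plane(w,L,.033)[:,:2],plane(w,R,.033)[:,:2]
for X in(l,r,(l+r)/2):
    v=cv2.fitLine(X.astype(np.float32),cv2.DIST_HUBER,0,.01,.01).ravel(); v[:2]*=np.sign(v[1]);print(v,np.degrees(np.arctan2(v[1],v[0])))
print('width',np.linalg.norm(l-r,axis=1)[[0,-1]]*[.9957])
print('funnel mouth',plane(w,[(247,154),(402,153)],.033))
o=cv2.inRange(h,(3,150,90),(16,255,255));k=max(cv2.findContours(o,0,1)[0],key=cv2.contourArea)
b=cv2.boxPoints(cv2.minAreaRect(k));print(b);print('gate',plane(w,b,.053))
# apron height: plate left edge at funnel vs scene near corners
print('apron corner tri',tri(s,[(254,332),(226,271)],w0,[(366,324),(283,319)]))
```

```text
[ 0.0907  0.9959  0.5749 -0.0264] 84.794365
[ 0.0829  0.9966  0.6648 -0.036 ] 85.24645
[ 0.085   0.9964  0.6198 -0.0315] 85.12422
width [0.0893 0.0903]
funnel mouth [[ 0.549  -0.1094  0.033 ]
 [ 0.677  -0.1207  0.033 ]]
[[ 70.       0.    ]
 [ 86.1031  -4.7967]
 [100.1846  42.4769]
 [ 84.0815  47.2736]]
gate [[ 0.4481  0.0078  0.053 ]
 [ 0.4603  0.0093  0.053 ]
 [ 0.4624 -0.021   0.053 ]
 [ 0.45   -0.0227  0.053 ]]
apron corner tri [[ 0.6674 -0.2172  0.0106  0.0003]
 [ 0.5409 -0.2114  0.0055  0.0018]]
```

Scaled: 0.03 m is 0.6, 0.02 m is 0.4.

nudge_tcp([
  [0.03, 0, 0.02, 0.6, 0],
  [0.03, 0, 0, 0.6, 0],
  [0.03, 0, 0, 0.4, 0],
  [0.03, 0, 0, 0.2, 0],
  [0.03, 0, 0, 0.08, 0],
  [0.03, 0, 0, 0.02, 0],
  [0.03, 0, 0, 0, 0],
  [0.03, 0, 0, 0, 0],
], force=20)

```text
t: 4.8
tool_pos: [0.6085, -0.165, 0.0332]
orientation: [2.323, 2.112, 0.002]
force: [1.3, 0.3, -1.0]
opening: 0.0497
gripper_force: 20.0
```

Scaled: 0.0015 m is 0.03, 0.001 m is 0.02.

nudge_tcp([
  [0.03, 0, 0, 0.03, 0],
  [0.03, 0, 0, 0.02, 0],
  [0.03, 0, 0, 0, 0],
  [0.03, 0, 0, 0, 0],
], force=20)

```text
t: 5.2
tool_pos: [0.6079, -0.1649, 0.0298]
orientation: [2.324, 2.113, 0.001]
force: [-0.3, -0.4, 5.7]
opening: 0.0498
gripper_force: 20.0
```

nudge_tcp([
  [0.093, 0, 0, 0, 0],
  [0.093, 0, 0, 0, 0],
  [0.093, 0, 0, 0, 0],
  [0.093, 0, 0, 0, 0],
  [0.093, -0.3, 0, 0, 0],
  [0.093, -0.4, 0, 0, 0],
  [0.093, -0.4, 0, 0, 0],
  [0.014, 0, 0, 0, 0],
  [0.014, 0, 0, 0, 0],
  [0.014, 0, 0, 0, 0],
  [0.014, 0, 0, 0, 0],
  [0.014, 0, 0, 0, 0],
  [0.014, 0, 0, 0, 0],
], force=20)

```text
t: 6.5
tool_pos: [0.6024, -0.219, 0.0292]
orientation: [-2.324, -2.114, 0.0]
force: [-0.0, 0.5, -0.2]
opening: 0.0495
gripper_force: 0.0
```

```bash
python3 snap.py wrist:w3 scene:s3
```

```text
wrist [-0.62002553 -0.13441077  0.14469764] 282.70891308463933 [-0.02115024  0.          0.          0.          0.        ]
scene [-0.28102263 -0.27745903  1.0129097 ] 366.10076386580704 [-0.06283085  0.          0.          0.          0.        ]
6.6 [ 0.60234992 -0.21916947  0.02918615] [ 2.32391005e+00  2.11395089e+00 -2.51868831e-06] 0.04173057404588112
```

View pics/w3.png

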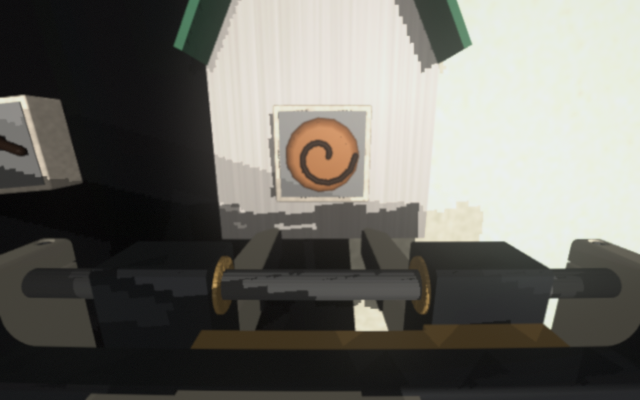

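The tray sits upright on the apron at (322,153), centred between the funnel walls. The fingers are behind it and still closing. Next I push.

Scaled: 0.01 m is 0.2.

nudge_tcp([
  [0.014, 0, 0, 0, 0],
  [0.014, 0, 0, 0, 0],
  [0.014, 0, 0, 0, 0],
  [0.014, 0.2, 0, 0, 0],
  [0.014, 0.2, 0, 0, 0],
  [0.014, 0.2, 0, 0, 0],
  [0.014, 0.2, 0, 0, 0],
  [0.014, 0.2, 0, 0, 0],
  [0.014, 0.2, 0, 0, 0],
  [0.014, 0.2, 0, 0, 0],
  [0.014, 0.2, 0, 0, 0],
  [0.014, 0.2, 0, 0, 0],
  [0.014, 0.2, 0, 0, 0],
  [0.014, 0.2, 0, 0, 0],
  [0.014, 0.2, 0, 0, 0],
  [0.014, 0.2, 0, 0, 0],
  [0.014, 0.2, 0, 0, 0],
  [0.014, 0.2, 0, 0, 0],
], force=20)

```text
t: 8.4
tool_pos: [0.6167, -0.0692, 0.0293]
orientation: [2.324, 2.113, 0.0]
force: [2.0, -1.0, 0.9]
opening: 0.0139
gripper_force: 0.9
```

```bash
python3 snap.py wrist:w4
```

```text
wrist [-0.62018404  0.01203875  0.18101158] 282.70891308463933 [-0.02115024  0.          0.          0.          0.        ]
8.45 [ 0.6165896  -0.06755456  0.0291273 ] [-2.32292564e+00 -2.11370746e+00 -1.00485588e-03] 0.014004453279871144
```

View pics/w4.png

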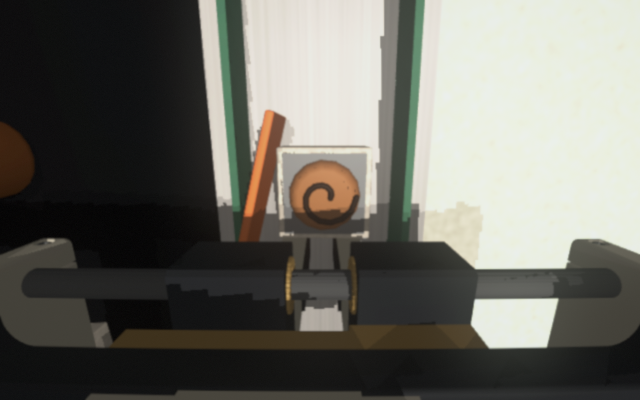

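The tray at (325,192) is square in the bay mouth, and the leaf, from (270,112) to (250,240), is swung open alongside it. I keep pushing.

Scaled: 0.01 m is 0.2, 0.008 m is 0.16.

nudge_tcp([
  [0.014, 0.2, 0, 0, 0],
  [0.014, 0.2, 0, 0, 0],
  [0.014, 0.2, 0, 0, 0],
  [0.014, 0.2, 0, 0, 0],
  [0.014, 0.2, 0, 0, 0],
  [0.014, 0.2, 0, 0, 0],
  [0.014, 0.2, 0, 0, 0],
  [0.014, 0.2, 0, 0, 0],
  [0.014, 0.2, 0, 0, 0],
  [0.014, 0.16, 0, 0, 0],
  [0.014, 0.08, 0, 0, 0],
  [0.014, 0, 0, 0, 0],
  [0.014, 0, 0, 0, 0],
], force=20)

```text
t: 9.75
tool_pos: [0.6261, 0.0314, 0.0291]
orientation: [-2.324, -2.114, 0.0]
force: [-0.1, -0.1, -0.2]
opening: 0.0138
gripper_force: 0.0
```

```bash
python3 snap.py wrist:w5
```

Run:
```python
from geo import *
w=load('w5');im=cv2.imread('pics/w5.png')
o=np.array([.617,-.068,0]);u=np.array([.087,.9962,0]);v=np.array([-.9962,.087,0])
# ammonite centroid by colour, z 27 mm
hs=cv2.cvtColor(im,cv2.COLOR_BGR2HSV);m=cv2.inRange(hs,(3,90,60),(20,255,255));m[:, :270]=0;m[:,380:]=0;m[245:]=0
k=max(cv2.findContours(m,0,1)[0],key=cv2.contourArea);c,r=cv2.minEnclosingCircle(k)
X=plane(w,[c],.027)[0]-o;print(c,r,'slide xy',X@u,X@v)
```

```text
wrist [-0.62003998  0.11001735  0.20531024] 282.70891308463933 [-0.02115024  0.          0.          0.          0.        ]
9.8 [0.62611867 0.031192   0.0291005 ] [-2.32454320e+00 -2.11325625e+00  1.60646363e-04] 0.013723174652078065
(329.9357604980469, 192.1935577392578) 35.06536102294922 slide xy 0.13506675776974617 -0.00511883072042758
```

Scaled: -0.045 m is -0.9, -0.006 m is -0.12.

nudge_tcp([
  [0.014, -0.12, 0, 0, 0],
  [0.014, 0, 0, -0.4, 0],
  [0.014, 0, 0, -0.8, 0],
  [0.014, 0, 0, -0.9, 0],
  [0.014, 0, 0, -0.9, 0],
  [0.014, -0.8, 0, -0.4, 0],
  [0.014, -0.8, 0, 0, 0],
  [0.014, -0.8, 0, 0, 0],
  [0.014, 0, 0, 0, 0],
  [0.014, 0, 0, 0, 0],
  [0.014, 0, 0, 0, 0],
], force=20)

```text
t: 10.9
tool_pos: [0.6141, -0.0936, 0.1989]
orientation: [-2.324, -2.113, -0.0]
force: [0.1, 0.5, -0.7]
opening: 0.0142
gripper_force: 0.0
```

```bash
python3 snap.py wrist:w6 side:d6
```

Run:
```python
import cv2,numpy as np
a=cv2.imread('pics/w6.png')[:300];b=cv2.imread('pics/d6.png')[100:350,150:470]
b=cv2.resize(b,(384,300));a=cv2.resize(a[:,120:520],(400,300));cv2.imwrite('pics/fin.png',np.hstack([a,b]))
```

```text
wrist [-0.61987401 -0.05255273  0.34014664] 282.70891308463933 [-0.02115024  0.          0.          0.          0.        ]
side [0.46895169 0.23324229 0.55104277] 423.33365150474015 [-0.0285122  0.         0.         0.         0.       ]
11.0 [ 0.6142478  -0.09297036  0.19896576] [-2.32281968e+00 -2.11461812e+00 -4.40297217e-05] 0.013776883322220157
```

View pics/fin.png

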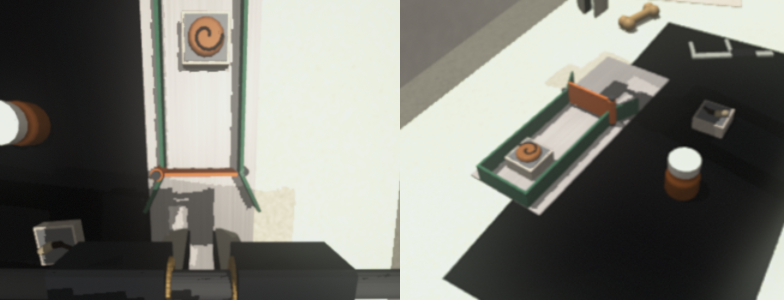

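The gate leaf lies shut across the slide from (158,174) to (243,174). The tray is upright in the bay beyond it at (206,38), the tooth tray hasn't moved, and the tool is clear of everything.

```bash
python3 -c "
from plant import robot
print(robot.close_job())"
```

```text
the job is handed in; nothing more can be done
None
```

The ammonite tray is upright in the bay behind the closed gate, the tooth tray hasn't moved, the gripper is touching nothing, and the job was handed in at about 11 s.

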